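Unlatch and push off an air-filter cover

ROBOT

A 6-joint arm with a two-finger parallel gripper is mounted at the origin on the work surface. World frame = base frame: x ahead of the robot, y to its left, z up, the work surface at z = 0. Lengths are in m, angles in rad, forces in N, time in s.
With the tool pointing down it reaches from about 0.25 to 0.775 m from the base axis. Payload 8.9 kg.
Tool frame: the origin (TCP) lies at the very end of the fingers, on their centre line; the grasp point (between the pads) lies 19 mm behind it; z points along the fingers, y is the direction in which the jaws open and shut (so a half turn about z gives the same grasp; the last joint's range is limited). The gripper opens to 85 mm and grips with 20 to 120 N. Pads are 22 mm wide; open, the fingers measure 114 mm over their backs; the gripper's body (76 mm by 85 mm) begins 54 mm behind the grasp point. The pads swing forward as they close: fully open they stand 13 mm farther back than shut.
Start: joints at [-1.363, 0.291, -0.153, 1.127, 0, 1.431], TCP at [0.178, -0.494, 0.231] pointing down, gripper open.
Joint ranges: [-2.52, 2.52], [-0.91, 1.74], [-1.3, 1.37], [-1.96, 2.02], [-1.52, 1.47], [-3.14, 3.14]. Speed limits (rad/s): [2.22, 2.22, 2.79, 3.14, 3.14, 3.14].

INTERFACE

Orientations are given as a rotation vector (axis times angle).
In Python, from station import arm gives the robot as it stands.
- The arm moves only by the tool carry_out, never from a script. Its argument "rows" is a list of rows, each a list of 4 numbers: the shift along the world's x, y, z in m, then the turn about the world's z in rad. In form: [[tx, ty, tz, yaw], ...]. A call has 1 to 10 rows; each row is the pose to reach, as a shift and turn from the pose commanded when the call began; what a row does not reach only later rows make up. A row lasts 1/8 s, in which the tool goes at most 62.5 mm and 10.7 degrees, less where a joint would pass 70% of its speed; a pose out of reach is approached as far as the arm can. A call with a gripper value outside its range is refused whole. "hand" is the closure, from 0 (fully open) to 1 (shut), set as the call begins (left out, the last holds). The fingers move at their own pace and stop on an object; the grip force is fixed at half the most. Time passes only in rows, so rows that repeat a pose let the fingers close. It gives the time, the measured TCP pose, the force and the opening at its end, in the units of the state.
- arm.read_state(): the state, without advancing time (a new reading comes with each control period).
- arm.camera(name): name is "scene" or "top" or "wrist"; returns a dict with "pixels" (420x560x3 uint8, red, green, blue), "range_z" (420x560 float32, m along the optical axis (not along the pixel's ray), 0 where there is no reading), "fx", "fy", "cx", "cy" (pixels), "eye" and "orientation" of the camera in the world. Camera axes: x right, y down, z forward; pixel columns grow to the right and rows downward; lengths in m; the calibration is good to about 2 mm. A picture is of the moment at which its call begins.
- arm.finish_job(): hands the job in, once; it reports no verdict.
The state is a dict: "clock": time; "joints": joint angles; "dq": joint speeds; "joint_torque": joint torques, N m; "position": TCP position; "eef_rot": TCP orientation; "force": force on the tool from outside, world axes, zero at the start; "moment": the same for the moment, N m; "grip_width": finger opening in m.
Only numpy, scipy, OpenCV 4.12 (cv2) and the standard library are available. Lean on these libraries where they do the work, as an engineer would, in place of code of your own. Each camera call takes 0.05 s, during which the arm holds its last target. There are 200 camera calls.

TASK

Press the red snap tab on the blue air-filter box fully down; it stays down and frees the black cover. Then push the cover along its guides, away from the filter, until it is completely off its seat and lies flat in the aluminium tray in front of the box. Only press and push: do not lift the cover, and leave the other things on the bench where they are.

Things in the scene. Friction and masses are not known exactly. Their poses are not given: they have to be found in the camera images.
- filter_box: Fixed blue air-filter box (125 long, 104 wide) joined to an aluminium tray, on a plywood board 330x220x18. Origin: at table height, on the centre line, below where box ends and tray begins. x runs along the centre line from box to tray (the way the cover slides off), y across towards the tab's press pad, z up. A black pipe sticks out on the -y side, below seat height.
- seat (a point): middle of the seat's front edge, at filter_box x 0, y 0, z 70. The seat carries the cover, lies 70 mm above the table and spans filter_box x -125 to 0. Behind the cover is a low stop (6 mm above the seat); guides 5 mm above the seat run along both sides of the cover with 2 mm play.
- tray (a point): centre of the tray floor, at filter_box x 80, y 0, z 66: 4 mm lower than the seat. The tray spans filter_box x 0 to 160, is 94 wide inside, with sides 9 mm high and, at the far end, a wall 11 mm high that stops the cover.
- tab (a joint): red snap tab, one piece sliding straight down: 0 = up (cover locked), 0.010 m = fully pressed, at its stop. About 4 N moves it; no return spring, it stays where left. Its tooth (10 mm thick, 8 mm above the seat when up) stands 3 mm in front of the cover's front edge and blocks it; fully pressed it lies 2 mm below the seat and frees the cover.
- tab_pad (a point): centre of the top of the red tab's press pad, 32x32 mm, outside the guide beside the cover's front end: filter_box x -7, y 74, z 86 with the tab up, 10 mm lower when fully pressed (then still 1 mm above the guide). The pad's inner edge is 16 mm from the cover's side.
- cover: loose black cover plate, 100 (x) x 84 (y) x 12 mm, about 0.12 kg, with a yellow rib across its middle, 14 (x) x 56 (y), 18 mm high above the plate. Origin: centre of its underside; axes parallel to filter_box's. At the start it lies on the seat, centre at about filter_box x -65.
- cover_rib (a point): middle of the top of the yellow rib, 30 mm above the cover's underside
- spark_plug: spark plug standing on the bench board, steel foot dia 22, white body, 50 tall; origin under its centre; bystander
- socket: steel wrench socket standing on the bench board, dia 26, 32 tall; origin under its centre; bystander
- screwdriver: screwdriver lying on the table; bystander
- wrench: steel wrench lying on the table; bystander
- oil_bottle: green oil bottle, dia 70, 190 tall; origin under its centre; bystander
- nut_jar: small jar, dia 64, 80 tall; origin under its centre; bystander
- mug: blue mug, dia 80, 90 tall; origin under its centre; bystander
Not all that is in view belongs to the job. Of the things like the cover, leave any that is white; of the rest the larger one is meant.

How it is judged:
By the outcome, as a careful person would: the job done as asked, in the order asked, and still so for the second after the job is handed in, with the robot touching nothing.
It also fails if it takes over 40 s, if anything falls off the work surface, if the arm or the gripper's body presses on something with over 40 N, if the wrist force passes 120 N, or if a joint passes its speed limit or range.

## Working session

There is one attempt and no reset: what is moved stays moved. The work goes in short steps, Python scripts to look and compute and a tool call to move; the robot and the scene stay as the last step left them, time stands still between calls to the robot, and variables do not carry over. Pictures are saved under pics/ and viewed, about 8 in all and at most 12, crops included, and the job is handed in when it is done.

Besides the shell and the picture viewer there is one more tool, called by a JSON object that holds its "op" and its "data". carry_out: Moves the arm, as the interface text tells. Its arguments: {"type":"object","properties":{"rows":{"type":"array","items":{"type":"array","items":{"type":"number"}}},"hand":{"type":"number"}},"required":["rows"]}

```bash
mkdir -p pics; cat > h.py <<'E'
from station import arm
import numpy as np, cv2
from scipy.spatial.transform import Rotation as R
def rot(o):
    o=np.array(o,float)
    if o.shape==(3,3): return o
    return (R.from_quat(o) if o.size==4 else R.from_rotvec(o)).as_matrix()
def snap(n):
    c=arm.camera(n); np.savez('last_'+n,**c); return c
def cloud(c):
    z=np.array(c['range_z']);v,u=np.mgrid[:z.shape[0],:z.shape[1]]
    p=np.stack([(u-c['cx'])/c['fx']*z,(v-c['cy'])/c['fy']*z,z],-1)
    return p@rot(c['orientation']).T+np.array(c['eye'])
def save(c,f,crop=None,s=1):
    im=c['pixels'][...,::-1]
    if crop: im=im[crop[1]:crop[3],crop[0]:crop[2]]
    cv2.imwrite(f,cv2.resize(im,None,fx=s,fy=s,interpolation=cv2.INTER_CUBIC))
E
python3 - <<'E'
from h import *
t=snap('top');save(t,'pics/top.png',s=1.4)
s=snap('scene');save(s,'pics/scene.png',s=1.4)
print(t['eye'],t['orientation'],t['fx'],s['eye']);print(arm.read_state())
E
```

```text
[0.38984973 0.01920263 1.17040996] [-2.16719688  2.17403959 -0.13267695] 403.654326156918 [ 1.04830171 -0.60058614  1.13682515]
{'clock': 0.1, 'joints': array([-1.36330400e+00,  2.91223672e-01, -1.54043945e-01,  1.12666986e+00,
        4.81441251e-07,  1.43151713e+00]), 'dq': array([-0.00062622, -0.00191548,  0.00146099, -0.00021842,  0.00190229,
        0.0004622 ]), 'joint_torque': array([ 1.46697526e-03, -5.37978172e+01,  3.31919253e+01,  9.36044933e-03,
       -2.28081026e-04,  5.46588609e-06]), 'position': array([ 0.17836388, -0.493372  ,  0.23079244]), 'eef_rot': array([-3.09336518e+00, -5.41785561e-01,  6.03469709e-05]), 'force': array([-1.13967716,  0.10159081,  0.30836248]), 'moment': array([ 0.01658757,  0.00971411, -0.02425186]), 'grip_width': 0.08571275106549109}
```

View pics/top.png

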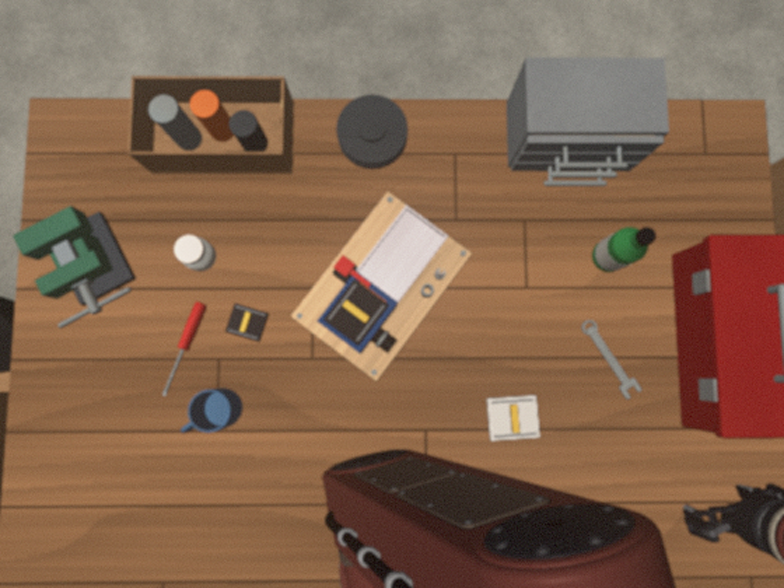

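View pics/scene.png

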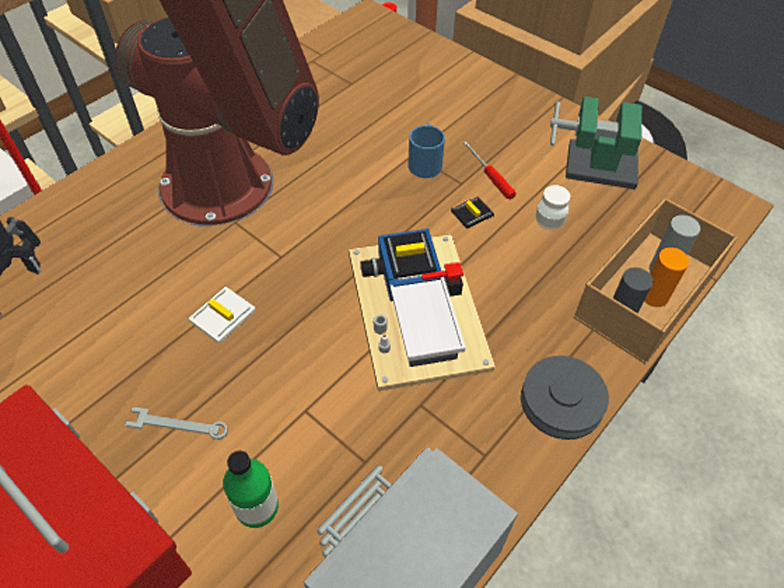

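The top view (1.4x) shows three candidates for the cover: black in the blue box at (355,312), a small loose black one at (246,321), and a white one at (514,418). The one in the blue box is meant, since it is larger and not white. The red pad is at (346,266) and the tray at (403,250). Next I'll measure the pose and take the close crop.

```bash
python3 - <<'E'
from h import *
for n in ('top','scene'):
    c=dict(np.load(f'last_{n}.npz'));P=cloud(c);hsv=cv2.cvtColor(c['pixels'],cv2.COLOR_RGB2HSV)
    z=P[...,2];H,S,V=[hsv[...,i].astype(int) for i in range(3)]
    if n=='top': reg=np.zeros_like(z,bool);reg[130:275,205:340]=1
    else: reg=np.zeros_like(z,bool);reg[150:280,245:355]=1
    def show(k,m):
        m=m&reg; p=P[m]; print(n,k,m.sum(),p.mean(0).round(4),np.median(p,0).round(4)); return p
    red=((H<8)|(H>172))&(S>150)&(V>80)
    p=show('red pad',red&(z>.08)&(z<.095))
    if len(p)>3: r=cv2.minAreaRect(p[:,:2].astype(np.float32)*1000);print(r)
    p=show('rib',(H>18)&(H<32)&(S>150)&(z>.09)); r=cv2.minAreaRect(p[:,:2].astype(np.float32)*1000);print(r)
    p=show('tray',(S<50)&(V>120)&(abs(z-.066)<.004)); r=cv2.minAreaRect(p[:,:2].astype(np.float32)*1000);print(r)
    p=show('board',(abs(z-.018)<.005)); r=cv2.minAreaRect(p[:,:2].astype(np.float32)*1000);print(r)
    p=show('plate',(V<70)&(abs(z-.082)<.004)); r=cv2.minAreaRect(p[:,:2].astype(np.float32)*1000);print(r)
    if n=='top': save(c,'pics/crop.png',(200,130,345,280),4)
E
```

```text
top red pad 130 [0.5888 0.1118 0.0856] [0.5896 0.1122 0.0856]
((578.8084716796875, 97.89117431640625), (68.923828125, 29.58449363708496), 53.68235397338867)
top rib 103 [0.5006 0.0895 0.1007] [0.5006 0.089  0.1008]
((500.5035095214844, 89.17587280273438), (53.78765869140625, 13.6278715133667), 52.29383850097656)
top tray 1811 [0.6161 0.0015 0.0664] [0.6161 0.0026 0.0665]
((602.6603393554688, -13.448150634765625), (135.24403381347656, 164.9434051513672), 52.2483024597168)
top board 3936 [0.552  0.042  0.0185] [0.5443 0.0426 0.0185]
((564.491455078125, 40.47438049316406), (220.49578857421875, 330.5042724609375), 52.83817672729492)
top plate 501 [0.4961 0.0909 0.0824] [0.4919 0.0904 0.0825]
((500.1717834472656, 90.25902557373047), (82.6090316772461, 95.8108901977539), 53.58381271362305)
scene red pad 146 [0.5875 0.1029 0.086 ] [0.5896 0.106  0.0867]
((579.7832641601562, 93.631591796875), (74.8646469116211, 31.322078704833984), 56.05235290527344)
scene rib 139 [0.5055 0.0811 0.1067] [0.5018 0.0857 0.1007]
((759.4954223632812, -258.1605529785156), (51.54729080200195, 894.4273071289062), 36.84632873535156)
scene tray 1437 [0.6139 0.0021 0.0674] [0.6157 0.0021 0.0676]
((575.3113403320312, 7.694328308105469), (135.60446166992188, 241.93936157226562), 51.92582702636719)
scene board 3332 [0.5914 0.0085 0.0195] [ 0.6087 -0.0028  0.0197]
((568.7244873046875, 103.03532409667969), (328.13580322265625, 402.1669921875), 52.91814041137695)
scene plate 463 [0.5051 0.0817 0.0833] [0.5114 0.0811 0.0836]
((500.5835876464844, 87.1546630859375), (84.53753662109375, 101.13594055175781), 52.33542251586914)
```

View pics/crop.png

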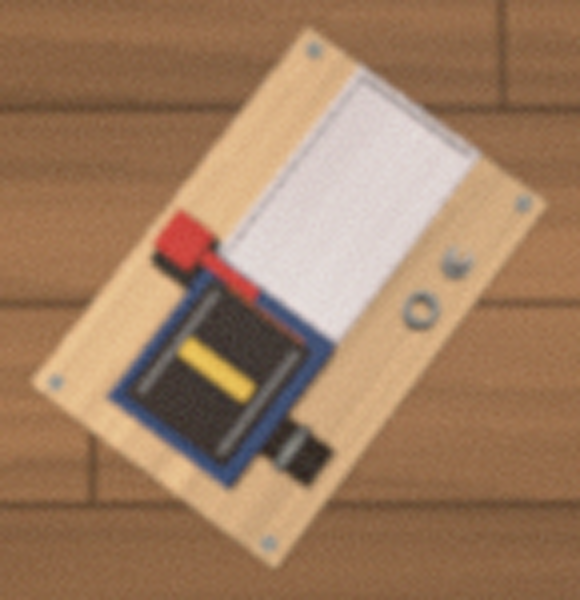

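The crop confirms the cover in the blue box, with the rib at crop (215,370) and the red tab up at (185,240). Box x points along (0.794,-0.607). The rib is at (0.5005,0.089), which puts the origin at (0.552,0.050). From that, the predicted tray centre is (0.6156,0.001) against (0.616,0.002) measured, and the pad is (0.591,0.1125) against (0.5895,0.112). The heights agree. Moving over the pad with the jaws shut.

{"op": "carry_out", "data": {"hand": 1, "rows": [[0.03, 0.05, 0, 0.15], [0.07, 0.1, 0, 0.32], [0.11, 0.15, 0, 0.48], [0.14, 0.2, 0, 0.64], [0.17, 0.25, 0, 0.8], [0.2, 0.3, 0, 0.96], [0.23, 0.345, 0, 1.12], [0.26, 0.39, 0, 1.28], [0.29, 0.43, 0, 1.44], [0.32, 0.47, 0, 1.6]]}}

```text
clock: 1.35
position: [0.4991, -0.0221, 0.2312]
eef_rot: [-1.76, -2.602, 0.0]
force: [0.6, -0.3, -0.3]
grip_width: 0.0003
```

```bash
python3 -c "
from h import *
s=arm.read_state();print(s['position'],s['joints'],s['grip_width'],rot(s['eef_rot'])[:,1])"
```

```text
[ 0.49910777 -0.02209245  0.23115861] [-1.90618362e-01  2.42811831e-01 -2.18942415e-01  1.10924155e+00
 -8.73270262e-05  9.98592577e-01] 0.00027671704919780517 [ 9.28075390e-01  3.72392299e-01 -2.14984504e-04]
```

{"op": "carry_out", "data": {"rows": [[0.03, 0.04, 0, 0.15], [0.06, 0.08, 0, 0.32], [0.08, 0.115, 0, 0.45], [0.092, 0.1345, -0.02, 0.534], [0.092, 0.1345, -0.06, 0.534], [0.092, 0.1345, -0.1, 0.534], [0.092, 0.1345, -0.121, 0.534], [0.092, 0.1345, -0.121, 0.534], [0.092, 0.1345, -0.121, 0.534]]}}

```text
clock: 2.48
position: [0.591, 0.1108, 0.1112]
eef_rot: [1.019, 2.971, 0.001]
force: [0.5, 0.1, 1.0]
grip_width: 0.0002
```

```bash
python3 - <<'E'
from h import *
s=arm.read_state();print(s['position'],s['force'],rot(s['eef_rot'])[:,1])
w=snap('wrist');t=snap('scene')
a=cv2.resize(w['pixels'],(400,300));b=cv2.resize(t['pixels'][130:280,240:380],(400,428))
cv2.imwrite('pics/over.png',np.hstack([np.vstack([a,np.zeros((128,400,3),np.uint8)]),b])[...,::-1])
E
```

```text
[0.59100032 0.11078002 0.11122489] [0.48466306 0.11421385 1.0016149 ] [6.13783546e-01 7.89474050e-01 6.94783047e-04]
```

View pics/over.png

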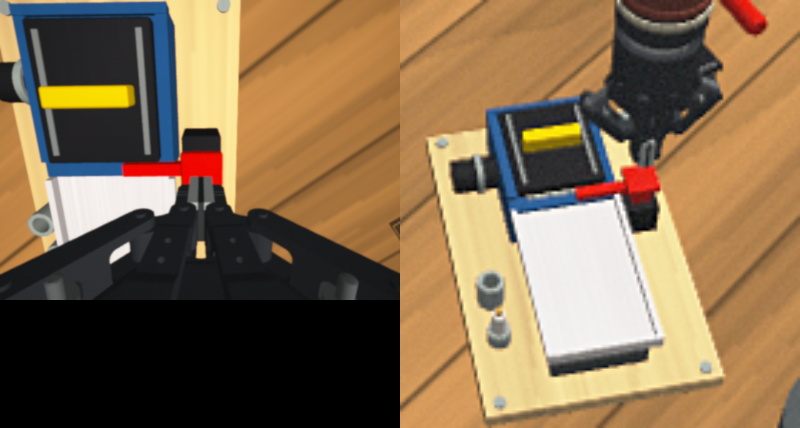

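The left half shows the shut fingertips at (200,190), over the red pad at (201,165). They are straight above it and aligned with the box. Pressing now.

{"op": "carry_out", "data": {"rows": [[0, 0.001, -0.01, 0], [0, 0.001, -0.02, 0], [0, 0.001, -0.024, 0], [0, 0.001, -0.027, 0], [0, 0.001, -0.03, 0], [0, 0.001, -0.032, 0], [0, 0.001, -0.034, 0], [0, 0.001, -0.035, 0]]}}

```text
clock: 3.58
position: [0.5906, 0.1119, 0.0757]
eef_rot: [1.019, 2.971, 0.001]
force: [-5.0, 0.3, 12.7]
grip_width: -0.0005
```

{"op": "carry_out", "data": {"rows": [[0, 0, -0.001, 0], [0, 0, -0.0015, 0], [0, 0, -0.0015, 0], [0, 0, -0.0015, 0]]}}

```text
clock: 4.08
position: [0.5908, 0.112, 0.0755]
eef_rot: [1.019, 2.97, 0.001]
force: [-7.4, 0.0, 20.9]
grip_width: 0.0001
```

The pad held at z 0.0755 while the force rose to 21 N, so the tab is at its stop. Lifting off and going behind the rib.

{"op": "carry_out", "data": {"rows": [[0, 0, 0.03, 0], [0, 0, 0.06, 0], [-0.03, 0, 0.06, 0], [-0.07, -0.002, 0.06, 0], [-0.1, -0.004, 0.06, 0], [-0.114, -0.005, 0.06, 0], [-0.114, -0.005, 0.06, 0], [-0.114, -0.005, 0.06, 0]]}}

```text
clock: 5.08
position: [0.478, 0.1068, 0.134]
eef_rot: [1.019, 2.97, 0.001]
force: [-0.0, -0.3, 0.2]
grip_width: -0.0
```

```bash
python3 - <<'E'
from h import *
s=arm.read_state();print(s['position'],s['force'])
w=snap('wrist');t=snap('scene')
for n,c in(('wrist',w),('scene',t)):
    P=cloud(c);hsv=cv2.cvtColor(c['pixels'],cv2.COLOR_RGB2HSV).astype(int);H,S,V=hsv[...,0],hsv[...,1],hsv[...,2];z=P[...,2]
    reg=(abs(P[...,0]-.55)<.15)&(abs(P[...,1]-.06)<.15)
    for k,m in(('rib',(H>18)&(H<32)&(S>150)&(abs(z-.1)<.004)),('red',((H<8)|(H>172))&(S>150)&(z>.06)&(z<.1))):
        p=P[m&reg]
        if len(p): print(n,k,len(p),np.median(p,0).round(4),cv2.minAreaRect(p[:,:2].astype(np.float32)*1000),np.percentile(p[:,2],[5,50,95]).round(4))
a=cv2.resize(w['pixels'],(400,300));b=cv2.resize(t['pixels'][130:280,240:380],(400,428))
cv2.imwrite('pics/rib.png',np.hstack([np.vstack([a,np.zeros((128,400,3),np.uint8)]),b])[...,::-1])
E
```

```text
[0.47796104 0.10680698 0.13399095] [-0.02786122 -0.31411537  0.18082532]
wrist rib 412 [0.4849 0.0728 0.0991] ((497.8406677246094, 88.0367660522461), (55.88701248168945, 13.606718063354492), 54.2455940246582) [0.097  0.0991 0.1002]
wrist red 309 [0.5985 0.111  0.0754] ((598.2916870117188, 110.75836944580078), (25.428007125854492, 9.73304557800293), 16.05338478088379) [0.0745 0.0754 0.0765]
scene rib 88 [0.5008 0.0854 0.1007] ((499.7802429199219, 88.09635925292969), (55.67058563232422, 17.66588592529297), 52.60221862792969) [0.0971 0.1007 0.1033]
scene red 129 [0.5926 0.108  0.0778] ((569.9795532226562, 83.53656768798828), (101.56116485595703, 31.59656524658203), 49.39201354980469) [0.0666 0.0778 0.0817]
```

View pics/rib.png

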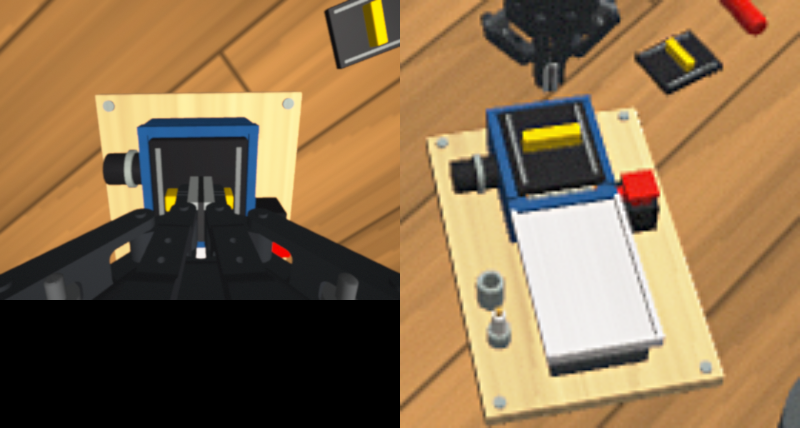

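The tooth and pad are down (pad top 0.0755). The shut fingers are 29 mm behind the rib centre and within 1 mm of its centre line. Lowering them behind the rib, then making the first part of the push.

{"op": "carry_out", "data": {"rows": [[0, 0, -0.02, 0], [0, 0, -0.035, 0], [0, 0, -0.0445, 0], [0, 0, -0.0445, 0], [0.004, -0.003, -0.0445, 0], [0.008, -0.006, -0.0445, 0], [0.012, -0.009, -0.0445, 0], [0.016, -0.012, -0.0445, 0], [0.02, -0.0153, -0.0445, 0], [0.024, -0.0183, -0.0445, 0]]}}

```text
clock: 6.42
position: [0.5007, 0.0882, 0.0893]
eef_rot: [-1.019, -2.972, 0.0]
force: [-1.2, 2.0, 0.9]
grip_width: 0.0
```

{"op": "carry_out", "data": {"rows": [[0.006, -0.0046, 0, 0], [0.012, -0.0092, 0, 0], [0.018, -0.0138, 0, 0], [0.024, -0.0183, 0, 0], [0.03, -0.0229, 0, 0], [0.036, -0.0275, 0, 0], [0.042, -0.0321, 0, 0], [0.048, -0.0367, 0, 0], [0.054, -0.0413, 0, 0], [0.06, -0.0459, 0, 0]]}}

```text
clock: 7.68
position: [0.5608, 0.0423, 0.0893]
eef_rot: [-1.019, -2.972, 0.0]
force: [0.4, -0.0, -0.1]
grip_width: -0.0003
```

```bash
python3 - <<'E'
from h import *
s=arm.read_state();print(s['position'],s['force'])
t=snap('scene');save(t,'pics/mid.png',(240,100,380,280),3.3)
E
```

```text
[0.5608313  0.04225697 0.08927607] [ 0.43869561 -0.03241245 -0.05716374]
```

View pics/mid.png

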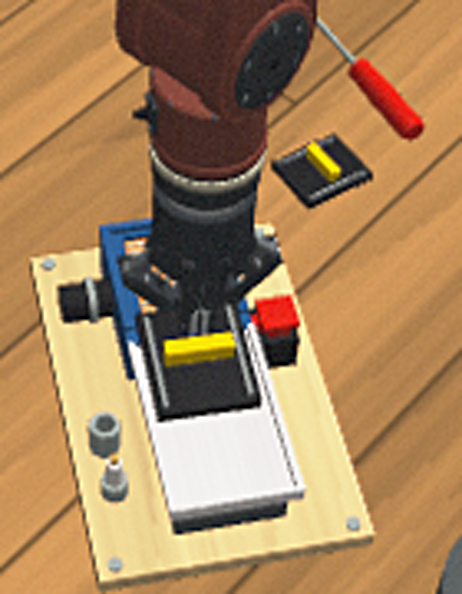

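The cover is straight, with the rib at (198,348), and its front is in the tray. Continuing another 56 mm.

{"op": "carry_out", "data": {"rows": [[0.005, -0.0037, 0, 0], [0.01, -0.0075, 0, 0], [0.015, -0.0113, 0, 0], [0.02, -0.015, 0, 0], [0.025, -0.019, 0, 0], [0.03, -0.0227, 0, 0], [0.035, -0.0265, 0, 0], [0.04, -0.0303, 0, 0], [0.043, -0.0326, 0, 0], [0.045, -0.034, 0, 0]]}}

```text
clock: 8.98
position: [0.6056, 0.0084, 0.0893]
eef_rot: [-1.019, -2.972, 0.0]
force: [-0.7, 0.1, 0.5]
grip_width: -0.0002
```

{"op": "carry_out", "data": {"rows": [[-0.004, 0.003, 0, 0], [-0.012, 0.009, 0, 0], [-0.014, 0.011, 0.03, 0], [-0.014, 0.011, 0.08, 0], [-0.03, 0.02, 0.12, 0], [-0.08, 0.03, 0.14, 0], [-0.13, 0.03, 0.14, 0], [-0.18, 0.03, 0.14, 0], [-0.2, 0.03, 0.14, 0], [-0.2, 0.03, 0.14, 0]]}}

```text
clock: 10.22
position: [0.404, 0.039, 0.2296]
eef_rot: [1.018, 2.971, 0.0]
force: [-0.2, -0.1, -0.0]
grip_width: -0.0
```

```bash
python3 - <<'E'
from h import *
s=arm.read_state();print(s['clock'],s['position'],s['force'])
ex=np.array([.794,-.607]);ey=np.array([.607,.794]);o=np.array([.552,.050])
t=snap('top');t2=snap('scene')
for n,c in(('top',t),('scene',t2)):
    P=cloud(c);hsv=cv2.cvtColor(c['pixels'],cv2.COLOR_RGB2HSV).astype(int);H,S,V=hsv[...,0],hsv[...,1],hsv[...,2];z=P[...,2]
    d=P[...,:2]-o;L=np.stack([d@ex,d@ey,z],-1)
    reg=(abs(L[...,0]-.06)<.11)&(abs(L[...,1])<.047)
    for k,m in(('rib',(H>18)&(H<32)&(S>150)&(z>.09)),('plate',(V<70)&(z>.07)&(z<.088)),('plate rear',(V<70)&(z>.07)&(z<.088)&(L[...,0]<.06)),('plate front',(V<70)&(z>.07)&(z<.088)&(L[...,0]>.11))):
        p=L[m&reg]
        if len(p): print(n,k,len(p),np.median(p,0).round(4),np.percentile(p,[2,98],axis=0).round(4).tolist())
    p=P[((H<8)|(H>172))&(S>150)&(np.hypot(L[...,0]+.007,L[...,1]-.074)<.013)];print('pad',np.median(p,0).round(4))
save(t2,'pics/end.png',(200,80,400,290),2.8)
E
```

```text
10.225 [0.40402579 0.03898228 0.22958704] [-0.15620028 -0.0749585  -0.00219285]
top rib 101 [ 0.0848 -0.0005  0.0965] [[0.079, -0.0262, 0.0909], [0.092, 0.025, 0.1005]]
top plate 479 [ 0.0729 -0.0003  0.0786] [[0.0409, -0.0269, 0.0742], [0.1291, 0.0272, 0.0823]]
top plate rear 146 [ 0.0494 -0.      0.0786] [[0.0401, -0.0266, 0.074], [0.0596, 0.0268, 0.0821]]
top plate front 149 [ 0.1204 -0.0008  0.0788] [[0.1105, -0.0269, 0.0749], [0.13, 0.0271, 0.0824]]
pad [0.5917 0.1129 0.0764]
scene rib 131 [ 0.088  -0.0027  0.0971] [[0.0784, -0.0291, 0.0907], [0.0942, 0.0236, 0.1006]]
scene plate 735 [ 0.1029 -0.0032  0.08  ] [[0.0405, -0.0423, 0.0734], [0.1358, 0.0374, 0.0847]]
scene plate rear 173 [ 0.0493 -0.002   0.0803] [[0.0368, -0.0409, 0.0736], [0.0597, 0.0374, 0.0851]]
scene plate front 298 [ 0.1262 -0.0021  0.0797] [[0.1104, -0.0419, 0.0726], [0.1366, 0.037, 0.0843]]
pad [0.5921 0.1121 0.0783]
```

View pics/end.png

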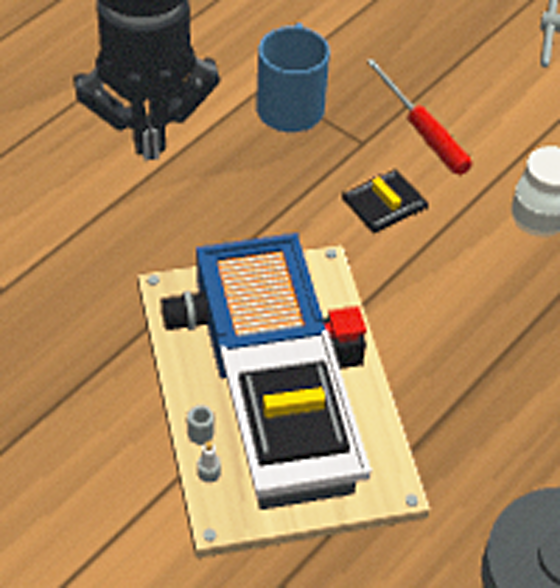

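The cover lies flat in the tray, with the rib at (294,401). The plate top is about 78.7 mm high both front and rear, and its rear edge is about 35 mm clear of the seat. The tab is still down, the bystanders look unmoved, and the arm is clear.

```bash
python3 -c "
from station import arm
print(arm.finish_job())"
```

```text
the job is handed in; nothing more can be done
None
```

The job is done and handed in at about 10.3 s of the 40 s allowed. I pressed the red tab to its stop, then pushed the cover straight off its seat into the tray with the gripper shut, and backed the arm away clear.

- **Tab:** the pad stopped at z 75.5 mm while the force rose to about 21 N. At the end the top camera read the pad at 76.4 mm, which fits fully pressed (76 mm). The scene camera read 78.3 mm, but that camera also read other heights 1–2 mm high.
- **Cover:** its centre is at about filter_box x 85, y 0, so the rear edge is about 35 mm past the seat. The plate top is at 78.6 mm at the rear and 78.8 mm at the front, so it lies flat (78 mm expected).
- **Other things:** in the last picture the spark plug, socket, screwdriver, mug and nut jar look to be where they were. The wrench and oil bottle were outside that picture, so I did not re-check them; the arm passed well clear of both.

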